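Put the colour-coded sockets back in their bench holders

TASK

Put away the four colour-banded sockets on the bench: stand each one upright, mouth up, down in the recess of the round holder of its own colour, setting it down rather than dropping it. Leave the plain steel socket and the black socket standing where they are.

Things in the scene. Friction and masses are not known exactly. Their poses are not given: they have to be found in the camera images.
- red_socket_center (a point): Loose deep socket, a steel cylinder 30 mm in diameter and 62 mm tall, standing upright with its dark hexagonal mouth up; upper half and top rim red. Weighs 0.1 to 0.25 kg. The point is its centre, on the axis and 31 mm above its foot; z points up through the mouth.
- red_holder: Fixed red round holder on the bench, a ring-like dish 80 mm in outer diameter and 16 mm high, with a round recess 48 mm in diameter whose dark floor lies 6 mm above the bench (recess 10 mm deep). Origin at the centre of its underside, on the bench; z up.
- blue_socket_center (a point): Loose deep socket, a steel cylinder 28 mm in diameter and 62 mm tall, standing upright with its dark hexagonal mouth up; upper half and top rim blue. Weighs 0.1 to 0.25 kg. The point is its centre, on the axis and 31 mm above its foot; z points up through the mouth.
- blue_holder: Fixed blue round holder on the bench, a ring-like dish 80 mm in outer diameter and 16 mm high, with a round recess 48 mm in diameter whose dark floor lies 6 mm above the bench (recess 10 mm deep). Origin at the centre of its underside, on the bench; z up.
- green_socket_center (a point): Loose deep socket, a steel cylinder 32 mm in diameter and 62 mm tall, standing upright with its dark hexagonal mouth up; upper half and top rim green. Weighs 0.1 to 0.25 kg. The point is its centre, on the axis and 31 mm above its foot; z points up through the mouth.
- green_holder: Fixed green round holder on the bench, a ring-like dish 80 mm in outer diameter and 16 mm high, with a round recess 48 mm in diameter whose dark floor lies 6 mm above the bench (recess 10 mm deep). Origin at the centre of its underside, on the bench; z up.
- yellow_socket_center (a point): Loose deep socket, a steel cylinder 26 mm in diameter and 62 mm tall, standing upright with its dark hexagonal mouth up; upper half and top rim yellow. Weighs 0.1 to 0.25 kg. The point is its centre, on the axis and 31 mm above its foot; z points up through the mouth.
- yellow_holder: Fixed yellow round holder on the bench, a ring-like dish 80 mm in outer diameter and 16 mm high, with a round recess 48 mm in diameter whose dark floor lies 6 mm above the bench (recess 10 mm deep). Origin at the centre of its underside, on the bench; z up.
- steel_socket_center (a point): Loose deep socket of the same make, all bright steel, without any coloured part, 30 mm in diameter and 62 mm tall, standing upright; not to be put away. The point is its centre, 31 mm above its foot.
- black_socket_center (a point): Loose deep socket of the same make, all black, 30 mm in diameter and 62 mm tall, standing upright; not to be put away. The point is its centre, 31 mm above its foot.
Not all that is in view belongs to the job. Several things have the shape of the green_holder; the one meant has the colours described above.

How it is judged:
By the outcome, as a careful person would: the job done as asked, in the order asked, and still so for the second after the job is handed in, with the robot touching nothing.
It also fails if it takes over 102 s, if anything falls off the work surface, if the arm or the gripper's body presses on something with over 40 N, if the wrist force passes 120 N, or if a joint passes its speed limit or range.

ROBOT

A 7-joint arm with a two-finger parallel gripper is mounted at the origin on the work surface. World frame = base frame: x ahead of the robot, y to its left, z up, the work surface at z = 0. Lengths are in mm, angles in rad, forces in N, time in s.
With the tool pointing down it reaches from about 425 to 875 mm from the base axis. Payload 4.7 kg.
Tool frame: the origin (TCP) lies between the finger pads; the fingertips stand tcp_to_tips ahead of it and the grasp point (between the pads) lies 11 mm behind it (tcp_to_tips is the distance from the TCP to the fingertips, in mm); z points along the fingers, y is the direction in which the jaws open and shut (so a half turn about z gives the same grasp; the last joint's range is limited). The gripper opens to 85 mm and grips with 20 to 120 N. Pads are 22 mm wide; open, the fingers measure 114 mm over their backs; the gripper's body (76 mm by 85 mm) begins 54 mm behind the grasp point. The pads swing forward as they close: fully open they stand 13 mm farther back than shut.
Start: joints at [1.324, 0.321, -0.07, 1.45, 0.023, 1.371, -0.057], TCP at [167.584, -628.044, 239.349] pointing down, gripper open.
Joint ranges: [-2.86, 2.86], [-0.3, 2.09], [-1.38, 1.24], [0.06, 2.45], [-1.56, 4.7], [0.09, 2.05], [-2.69, 2.69]. Speed limits (rad/s): [2.57, 2.57, 3.14, 3.14, 3.14, 3.14, 3.14].

INTERFACE

Orientations are given as a unit quaternion [x, y, z, w].
In Python, from station import reach, move_straight, goto_joints, gripper_to, sleep, ik, sense, read_camera, MotionError, finish_job, tcp_to_tips gives the robot as it stands. Calls block until the motion is done:
- reach(position, orientation): joint-space move of the TCP to a pose.
- move_straight(position, vel=150, orientation=None, guard=None): straight line of the TCP; orientation=None keeps the orientation; vel is the mean speed in mm/s. With guard (N) it stops when the force on the tool has changed by that much, and returns True; else False.
- goto_joints(angles): joint-space move.
- gripper_to(opening): finger opening in mm; the grip force is fixed at half the most; returns when the fingers have stopped.
- sleep(seconds).
- ik(position, orientation): joint angles nearest the present ones, or None.
- sense(): the state.
- read_camera(name): name is "scene" or "top" or "wrist"; returns a dict with "pixels" (400x640x3 uint8, blue, green, red), "fx", "fy", "cx", "cy" (pixels), "k1" (the pictures are not rectified: a ray, as slopes to the right and down, at radius r is drawn at 1 + k1 r^2 times it, then the intrinsics apply), "R" (3x3) and "t" (3): a world point X has camera coordinates R X + t; the wrist camera has in their place "hand_eye" (4x4, takes a point from camera to tool coordinates, whose origin is the TCP and whose axes are the flange's). Camera axes: x right, y down, z forward; pixel columns grow to the right and rows downward; lengths in mm; the calibration is good to about 2 mm. A picture is of the moment at which its call begins: read the wrist's pose just before it. There is no depth.
A pose or a line that the arm cannot do raises MotionError and nothing moves.
- finish_job(): hands the job in, once; it reports no verdict.
The state is a dict: "time": time; "joint_positions": joint angles; "qvel": joint speeds; "effort": joint torques, N m; "eef_pos": TCP position; "tcp_rot": TCP orientation; "ft_force": force on the tool from outside, world axes, zero at the start; "torque": the same for the moment, N m; "grip_width": finger opening in mm.
Only numpy, scipy, OpenCV 4.12 (cv2) and the standard library are available. Lean on these libraries where they do the work, as an engineer would, in place of code of your own. Each camera call takes 0.05 s, during which the arm holds its last target.

## Working session

There is one attempt and no reset: what is moved stays moved. The work goes in short steps, each a Python script; the robot and the scene stay as the last script left them, time stands still between calls to the robot, and variables do not carry over. Pictures are saved under pics/ and viewed, and the job is handed in when it is done.

```bash
ls; mkdir -p pics; python3 - <<'E'
from station import *
import cv2
s=sense();print(s['time'],s['eef_pos'],s['tcp_rot'],s['grip_width'],tcp_to_tips)
for n in ["scene","top","wrist"]:
    c=read_camera(n);cv2.imwrite(f"pics/{n}0.png",c["pixels"])
    print(n,{k:(v if not hasattr(v,'tolist') else v.tolist()) for k,v in c.items() if k!='pixels'})
E
```

```text
pics
0.0 [ 167.44014318 -627.5293366   238.22756963] [ 9.91507059e-01  1.30049478e-01 -1.75795575e-04 -9.24150648e-04] 85.56403626571026 8.0
scene {'fx': 417.92239126677913, 'fy': 417.92239126677913, 'cx': 322.473462170399, 'cy': 196.70093171176808, 'k1': -0.0031452134263152713, 'R': [[0.10179201897538846, 0.9947282608866409, -0.012412568886133374], [0.6607235059132173, -0.07693011203965316, -0.7466767751814118], [-0.7436953903357616, 0.06780446043591287, -0.665071215388498]], 't': [-61.58743689863428, -308.9481285849418, 1396.105621655293]}
top {'fx': 389.1838745721741, 'fy': 389.1838745721741, 'cx': 327.34810182146606, 'cy': 200.55129756685832, 'k1': -0.0018049254264661419, 'R': [[0.00981871441018137, -0.9999513235576523, -0.0009712685679577095], [-0.9762043937851105, -0.009375103459246735, -0.2166496918755558], [0.21663004039600822, 0.0030753780951655483, -0.9762489270916489]], 't': [12.678831930728984, 526.2242018048411, 1081.5751389761897]}
wrist {'fx': 318.5786312067976, 'fy': 318.5786312067976, 'cx': 317.87961026547, 'cy': 201.07262866631007, 'k1': -0.05648374218973629, 'hand_eye': [[0.0003961670441222828, -0.9505978525800719, -0.3104248149259743, 78.25581700168692], [0.9999998481622541, 0.0004955037209890457, -0.00024114627938649842, -0.4583502875425971], [0.0003830497862255858, -0.31042467225756193, 0.9505979045456828, -134.91766111307302], [0.0, 0.0, 0.0, 1.0]]}
```

View pics/scene0.png

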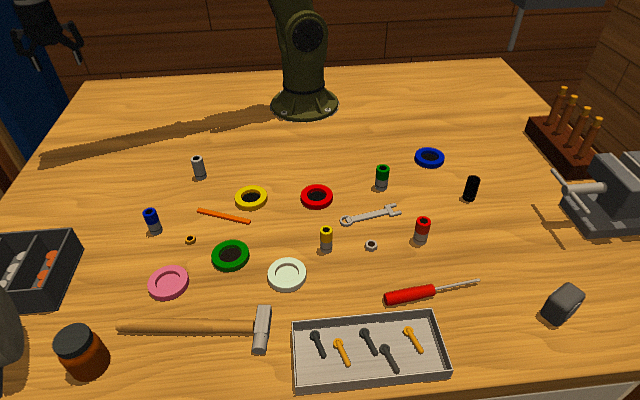

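View pics/top0.png

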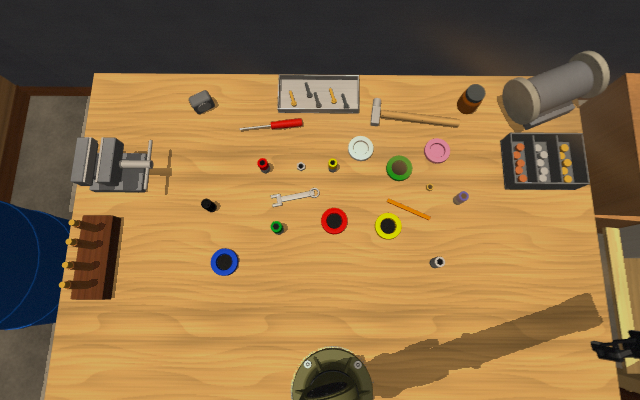

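View pics/wrist0.png

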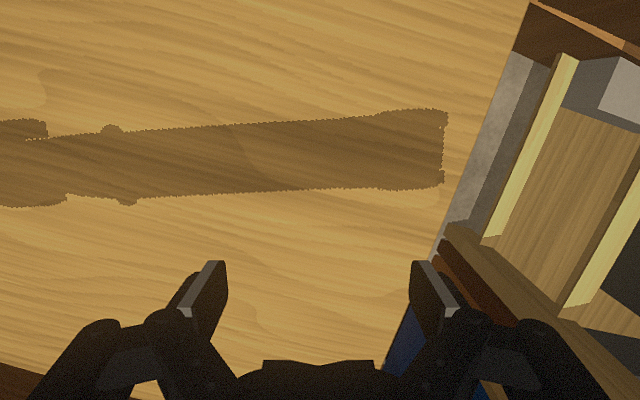

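```bash
python3 - <<'E'
import cv2,numpy as np
t=cv2.imread('pics/top0.png');s=cv2.imread('pics/scene0.png')
a=cv2.resize(t[120:290,190:480],None,fx=2.7,fy=2.7,interpolation=cv2.INTER_CUBIC)
b=cv2.resize(s[135:305,135:490],None,fx=2.25,fy=2.25,interpolation=cv2.INTER_CUBIC)
cv2.imwrite('pics/ct.png',a);cv2.imwrite('pics/cs.png',b)
E
```

```text
(no output)
```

View pics/ct.png

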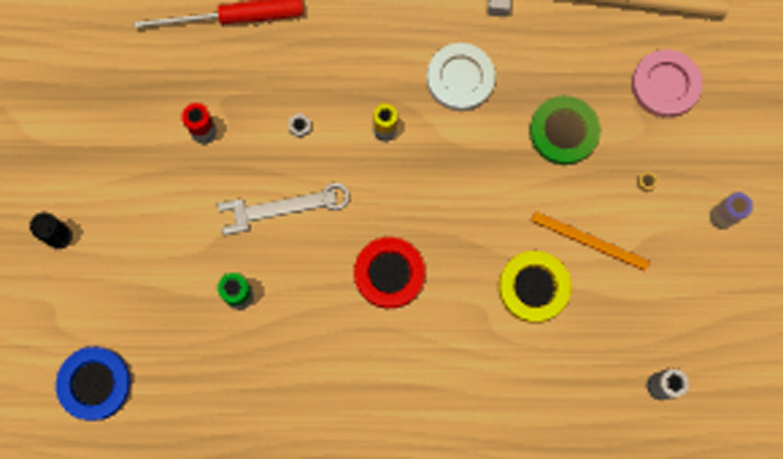

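View pics/cs.png

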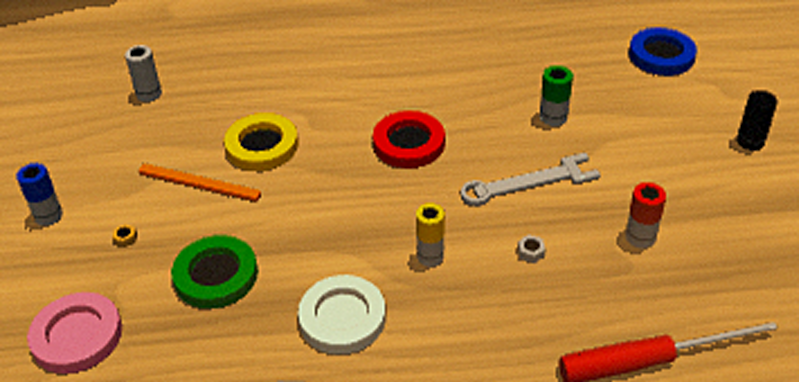

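```bash
cat > h.py <<'E'
import cv2,numpy as np
from scipy.optimize import least_squares
from scipy.spatial.transform import Rotation as Rn
def proj(X,c):
    P=np.asarray(X)@np.array(c['R']).T+np.array(c['t']); uv=P[:,:2]/P[:,2:]
    uv=uv*(1+c['k1']*(uv**2).sum(1,keepdims=True))
    return uv*[c['fx'],c['fy']]+[c['cx'],c['cy']]
def cyl(r,z0,z1):
    a=np.linspace(0,2*np.pi,48,endpoint=False);o=[]
    for z in(z0,z1): o.append(np.c_[r*np.cos(a),r*np.sin(a),0*a+z])
    return np.vstack(o)
def hullc(p):
    h=cv2.convexHull(np.asarray(p,np.float32));m=cv2.moments(h)
    return np.array([m['m10']/m['m00'],m['m01']/m['m00']]),m['m00']
HUE={'red':[(0,6),(174,180)],'blue':[(105,150)],'green':[(45,75)],'yellow':[(26,34)]}
def mask(img,col,smin=110,vmin=40):
    h=cv2.cvtColor(img,cv2.COLOR_BGR2HSV);m=np.zeros(h.shape[:2],np.uint8)
    for a,b in HUE[col]: m|=cv2.inRange(h,(a,smin,vmin),(b,255,255))
    return m
def blob(img,col,near,rad=30,smin=110,vmin=40):
    m=mask(img,col,smin,vmin)
    n,l,st,ce=cv2.connectedComponentsWithStats(m)
    best=[i for i in range(1,n) if st[i,4]>25 and np.hypot(*(ce[i]-near))<rad]
    if not best: return None
    i=max(best,key=lambda i:st[i,4]); ys,xs=np.nonzero(l==i)
    # pixel outline -> hull of pixel corners
    pts=np.vstack([np.c_[xs+dx,ys+dy] for dx in(-.5,.5) for dy in(-.5,.5)])
    return hullc(pts)
def fit(obs,cams,model,x0,fixz=False):
    def f(p):
        X=np.array([p[0],p[1],0 if fixz else p[2]]); return np.concatenate([hullc(proj(model+X,c))[0]-o for o,c in zip(obs,cams)])
    r=least_squares(f,x0[:2] if fixz else x0,diff_step=1e-3,x_scale=100.)
    return r.x,r.fun
def wcam(c,s):
    H=np.array(c['hand_eye']);T=np.eye(4);T[:3,:3]=Rn.from_quat(s['tcp_rot']).as_matrix();T[:3,3]=s['eef_pos']
    W=np.linalg.inv(T@H);c=dict(c);c['R']=W[:3,:3];c['t']=W[:3,3];return c
SR={'red':15,'blue':14,'green':16,'yellow':13}
E
cat > m.py <<'E'
from h import *
from station import *
S,T=read_camera('scene'),read_camera('top')
px={'red':((423,228),(263,164),(317,196),(334,221)),'blue':((151,217),(461,197),(429,157),(224,262)),
'green':((382,174),(277,227),(230,255),(399,168)),'yellow':((326,236),(333,163),(251,198),(388,226))}
for c in px:
    for k,(mod) in enumerate((cyl(SR[c],31,62),cyl(40,0,16))):
        a=blob(S['pixels'],c,px[c][2*k],20); b=blob(T['pixels'],c,px[c][2*k+1],20,50 if c=='blue' and k==0 else 110)
        if a is None or b is None: print(c,k,a,b);continue
        x,e=fit([a[0],b[0]],[S,T],mod,np.array([500.,10,1]))
        ar=[hullc(proj(mod+x,q))[1] for q in(S,T)]
        xs=fit([a[0]],[S],mod,x,True)[0];xt=fit([b[0]],[T],mod,x,True)[0]
        print(c,'SH'[k],x.round(1),'res',e.round(2),'area',a[1],b[1],np.round(ar),'S',xs.round(1),'T',xt.round(1))
E
python3 m.py
```

```text
red S [639.9 213.8   2.2] res [-0.07  0.01 -0.09 -0.02] area 253.5 109.5 [256. 110.] S [637.9 214.9] T [640.6 214. ]
red H [ 4.753e+02 -2.000e+00  4.000e-01] res [ 0.03 -0.    0.04  0.  ] area 691.0 565.5 [697. 566.] S [474.9  -2.1] T [475.3  -1.9]
blue S [ 545.6 -380.     5. ] res [-0.66 -0.09 -0.88  0.16] area 224.5 73.0 [231. 110.] S [ 540.6 -381. ] T [ 547.3 -384.4]
blue H [ 3.491e+02  3.216e+02 -2.000e-01] res [-0.06  0.01 -0.06 -0.02] area 529.0 609.0 [536. 619.] S [349.3 321.7] T [349.  321.4]
green S [448.8 166.    2.2] res [-0.21  0.02 -0.24 -0.05] area 196.5 118.0 [208. 118.] S [446.1 167.3] T [449.  165.6]
green H [ 640.  -203.    -3.6] res [ 0.81  0.04  1.18 -0.06] area 995.0 416.5 [1012.  538.] S [ 642.8 -204. ] T [ 638.6 -198.6]
yellow S [641.7   3.7  15.1] res [ 0.02 -0.    0.03  0.  ] area 83.5 59.0 [214.  85.] S [627.3   5.1] T [646.6   3.6]
yellow H [ 460.6 -163.8    7.7] res [ 0.09  0.    0.11 -0.  ] area 517.0 570.0 [705. 585.] S [ 451.7 -165.2] T [ 461.8 -164.7]
```

```bash
sed -i "s/'yellow':\[(26,34)\]/'yellow':[(24,36)]/" h.py; sed -i "s/20,50 if c=='blue' and k==0 else 110/20,50 if c=='blue' and k==0 else (70 if c+str(k)=='green1' else 110)/; s/a=blob(S\['pixels'\],c,px\[c\]\[2\*k\],20)/a=blob(S['pixels'],c,px[c][2*k],20,170 if c=='yellow' else 110)/" m.py; cat >>m.py <<'E'
h=cv2.cvtColor(T['pixels'],cv2.COLOR_BGR2HSV);print(h[168,405:418].tolist(),h[197,455:470].tolist())
h=cv2.cvtColor(S['pixels'],cv2.COLOR_BGR2HSV);print(h[198,230:275:2].tolist())
# steel, black centres, rough, by both views on top-face
def tri(a,b):
    return least_squares(lambda p:np.r_[proj([p],S)[0]-a,proj([p],T)[0]-b],[500.,0,50],x_scale=100.)
for n,a,b in(('steel top',(197.5,158),(439,262)),('black top',(472,179),(205.5,203))):
    r=tri(a,b);print(n,r.x.round(1),r.fun.round(2))
E
python3 m.py
```

```text
red S [639.9 213.7   2.1] res [-0.04  0.   -0.05 -0.01] area 254.5 109.5 [256. 110.] S [637.9 214.7] T [640.6 214. ]
red H [ 4.754e+02 -1.900e+00  3.000e-01] res [ 0.08 -0.    0.1   0.01] area 688.5 564.0 [697. 566.] S [475.   -2.1] T [475.4  -1.6]
blue S [ 545.1 -380.3    4.7] res [-0.61 -0.08 -0.81  0.15] area 227.5 70.0 [231. 110.] S [ 540.4 -381.3] T [ 546.7 -384.4]
blue H [ 3.491e+02  3.216e+02 -2.000e-01] res [-0.06  0.01 -0.06 -0.02] area 529.0 608.5 [536. 619.] S [349.3 321.7] T [349.  321.4]
green S [448.9 166.4   2.3] res [-0.33  0.03 -0.38 -0.07] area 189.5 118.5 [208. 118.] S [446.1 168. ] T [449.1 165.6]
green H [ 639.8 -202.7   -3.7] res [ 0.8   0.04  1.16 -0.06] area 996.5 408.0 [1012.  538.] S [ 642.7 -203.6] T [ 638.4 -198.4]
yellow S [642.2   3.8  15.5] res [ 0.18 -0.01  0.25  0.02] area 97.5 69.0 [214.  85.] S [627.4   4.9] T [647.4   4.5]
yellow H [ 460.4 -163.9    7.5] res [ 0.05  0.    0.06 -0.  ] area 563.0 580.5 [704. 585.] S [ 451.7 -165.2] T [ 461.6 -164.9]
[[19, 134, 95], [28, 140, 95], [39, 163, 116], [44, 179, 141], [44, 176, 142], [43, 175, 141], [41, 169, 137], [24, 145, 151], [18, 149, 209], [18, 147, 210], [18, 148, 210], [18, 149, 209], [18, 150, 208]] [[15, 110, 114], [11, 93, 104], [9, 87, 103], [5, 75, 106], [148, 56, 110], [128, 102, 153], [131, 89, 140], [14, 119, 111], [16, 144, 113], [16, 146, 112], [12, 105, 112], [139, 68, 124], [131, 91, 148], [168, 43, 143], [18, 146, 209]]
[[17, 177, 195], [17, 185, 197], [18, 231, 130], [26, 255, 216], [26, 255, 221], [27, 255, 233], [120, 255, 23], [65, 59, 26], [175, 61, 25], [38, 51, 20], [163, 164, 14], [90, 26, 20], [0, 29, 26], [96, 106, 12], [21, 185, 44], [26, 255, 231], [26, 255, 215], [26, 255, 228], [17, 255, 86], [18, 180, 218], [17, 174, 211], [18, 180, 208], [18, 183, 206]]
steel top [ 350.8 -297.5   60.7] [-0.43 -0.04 -0.47  0.05]
black top [514.1 371.1  60. ] [ 0.63 -0.12  0.76  0.26]
```

```bash
sed -i "s/(24,36)/(21,36)/;s/(45,75)/(37,85)/" h.py; sed -i "s/170 if c=='yellow' else 110)/205 if c=='yellow' else 110,30)/" m.py; python3 m.py | grep -E "yell|green"; python3 - <<'E'
import cv2
s=cv2.imread('pics/scene0.png')
h=cv2.cvtColor(s,cv2.COLOR_BGR2HSV);
for r in range(224,252,2): print(r,h[r,326].tolist(),h[r,321].tolist())
E
```

```text
green S [449.1 165.8   2.5] res [-0.14  0.01 -0.16 -0.03] area 208.5 124.0 [208. 118.] S [446. 167.] T [449.3 165.6]
green H [ 6.433e+02 -2.033e+02  4.000e-01] res [ 0.09  0.    0.14 -0.01] area 1018.0 533.5 [1024.  541.] S [ 642.8 -203.6] T [ 643.4 -202.9]
yellow S [639.5   4.3  12. ] res [-0.02  0.   -0.03 -0.  ] area 110.5 99.5 [212.  85.] S [628.    5.5] T [643.3   4.1]
yellow H [ 460.2 -164.1    6.7] res [ 0.13  0.    0.16 -0.  ] area 591.0 605.5 [704. 584.] S [ 452.3 -165.5] T [ 461.2 -164.7]
224 [16, 165, 205] [17, 171, 200]
226 [26, 255, 239] [18, 200, 209]
228 [144, 142, 9] [27, 255, 225]
230 [3, 100, 23] [26, 255, 223]
232 [26, 255, 226] [24, 255, 192]
234 [25, 255, 169] [18, 255, 98]
236 [20, 255, 125] [19, 255, 107]
238 [18, 255, 125] [20, 255, 106]
240 [19, 255, 125] [19, 255, 108]
242 [19, 255, 127] [18, 49, 67]
244 [20, 79, 81] [14, 82, 75]
246 [15, 99, 88] [19, 64, 64]
248 [14, 101, 91] [17, 85, 54]
250 [14, 92, 78] [19, 72, 74]
```

```bash
sed -i "s/(21,36)/(16,36)/" h.py; sed -i "s/205 if c=='yellow'/235 if c=='yellow'/; s/else (70 if/else (200 if c=='yellow' else 70 if/" m.py; python3 m.py | grep -E "yell"; python3 - <<'E'
from station import *
import numpy as np
from scipy.spatial.transform import Rotation as R
s=sense()
print(R.from_quat(s['tcp_rot']).as_matrix().round(3))
def q(yaw): return (R.from_euler('z',yaw)*R.from_euler('x',np.pi)).as_quat()
P={'rs':(640,214),'rh':(475,-2),'bs':(543,-381),'bh':(349,321.5),'gs':(448,166),'gh':(643,-203),'ys':(641,4),'yh':(460,-164)}
for n,(x,y) in P.items():
  for yaw in np.arange(-90,91,30):
    a=ik([x,y,200],q(np.radians(yaw)));b=ik([x,y,50],q(np.radians(yaw)))
    print(n,yaw,None if a is None else np.round(a,2),b is not None)
E
```

```text
yellow S [643.    4.3   3.7] res [ 0.05 -0.    0.07  0.01] area 212.5 86.5 [210.  83.] S [639.5   4.5] T [644.2   4.5]
yellow H [ 461.4 -164.5    1.5] res [-0.08 -0.   -0.1   0.  ] area 722.5 588.0 [702. 579.] S [ 459.7 -164.5] T [ 461.6 -165. ]
[[ 0.966  0.258 -0.   ]
 [ 0.258 -0.966 -0.   ]
 [-0.     0.    -1.   ]]
rs -90 [ 0.4   0.68 -1.18  1.41  0.62  1.46  2.38] True
rs -60 [-1.09  0.59  1.07  1.47 -0.52  1.39 -2.62] True
rs -30 [-0.86  0.45  0.68  1.46 -0.29  1.33 -2.25] True
rs 0 [ 0.25  0.53 -0.87  1.41  0.41  1.38 -2.2 ] True
rs 30 [ 0.28  0.55 -0.92  1.41  0.44  1.39 -1.69] True
rs 60 [ 0.34  0.6  -1.04  1.41  0.52  1.42 -1.22] True
rs 90 [ 0.36  0.62 -1.07  1.41  0.54  1.43 -0.71] True
rh -90 None False
rh -60 [ 0.84  0.   -0.88  1.9   0.    1.24 -2.66] True
rh -30 [ 0.86  0.   -0.9   1.9   0.    1.24 -2.14] True
rh 0 [ 0.87  0.   -0.91  1.9   0.    1.24 -1.61] True
rh 30 [ 0.86  0.   -0.9   1.9   0.    1.24 -1.09] True
rh 60 [ 0.84  0.   -0.88  1.9   0.    1.24 -0.57] True
rh 90 [ 0.82  0.   -0.86  1.9   0.    1.24 -0.04] True
bs -90 [ 0.66  0.37 -0.11  1.47  0.04  1.31 -
[... 1381 characters left out ...]
.67  1.47  2.65] True
ys -60 [-0.83  0.5   1.07  1.56 -0.44  1.35 -2.33] True
ys -30 [ 0.55  0.43 -0.79  1.51  0.31  1.34 -2.36] True
ys 0 [ 0.6   0.45 -0.86  1.5   0.35  1.34 -1.86] True
ys 30 [ 0.6   0.45 -0.86  1.5   0.35  1.34 -1.34] True
ys 60 [ 0.6   0.45 -0.85  1.5   0.34  1.34 -0.81] True
ys 90 [ 0.6   0.45 -0.87  1.5   0.35  1.35 -0.29] True
yh -90 None True
yh -60 [ 0.79  0.02 -0.51  1.88  0.01  1.24 -2.34] True
yh -30 [ 0.81  0.02 -0.52  1.88  0.01  1.24 -1.81] True
yh 0 [ 0.82  0.02 -0.54  1.88  0.01  1.24 -1.29] True
yh 30 [ 0.85  0.03 -0.57  1.88  0.01  1.24 -0.77] True
yh 60 [ 0.88  0.03 -0.59  1.88  0.02  1.24 -0.24] True
yh 90 [ 0.9   0.03 -0.62  1.88  0.02  1.24  0.28] True
```

```bash
cat > r.py <<'E'
from h import *
from station import *
def q(yaw): return (Rn.from_euler('z',yaw,degrees=True)*Rn.from_euler('x',np.pi)).as_quat()
P={'red':((640,214),(475.2,-2)),'blue':((543,-382),(349.1,321.5)),'green':((448.5,166),(643,-203.4)),'yellow':((642.,4.3),(461,-164.6))}
TH={'yellow':200}
def look(col,kind,xy,name):
    s=sense();c=wcam(read_camera('wrist'),s);cv2.imwrite(f'pics/{name}.png',c['pixels'])
    mod=cyl(SR[col],31,62) if kind==0 else cyl(40,0,16)
    uv=proj(np.array([[xy[0],xy[1],46 if kind==0 else 8]]),c)[0]
    b=blob(c['pixels'],col,uv,35,TH.get(col,110))
    if b is None: print('no blob',uv);return None,c
    x,e=fit([b[0]],[c],mod,np.array([*xy,0.]),True)
    print(name,'pix',b[0].round(1),'pred',uv.round(1),'fit',x.round(1),'diff',(x-xy).round(1),'area',b[1],round(hullc(proj(mod+np.r_[x,0],c))[1]))
    return x,c
E
python3 - <<'E'
from r import *
reach([543,-382,200],q(45)); print(sense()['time'],sense()['eef_pos'])
look('blue',0,(543,-382),'wb1')
move_straight([523,-352,200]);look('blue',0,(543,-382),'wb2'); print(sense()['time'])
E
```

```text
2.2 [ 541.39870505 -384.47582554  200.05949266]
wb1 pix [315.8 185.3] pred [318.4 182. ] fit [ 539.8 -381.8] diff [-3.2  0.2] area 792.5 943
wb2 pix [355.3 195. ] pred [355.9 191.3] fit [ 540.4 -383.2] diff [-2.6 -1.2] area 765.0 961
2.6917
```

View pics/wb1.png

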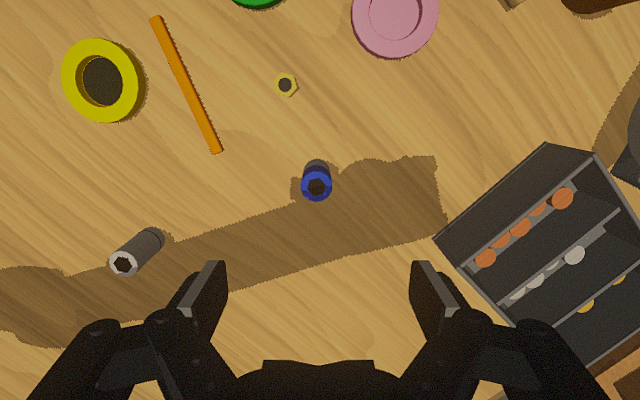

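```bash
cat >> r.py <<'E'
def height(col,xy,cams,near,kind=0):
    mod=cyl(SR[col],31,62) if kind==0 else cyl(40,0,16)
    o=[];cc=[]
    for c,sm in cams:
        uv=proj(np.array([[xy[0],xy[1],46 if kind==0 else 8]]),c)[0];b=blob(c['pixels'],col,uv,35,sm)
        if b is not None:o.append(b[0]);cc.append(c)
    x,e=fit(o,cc,mod,np.array([*xy,0.]));print('3D',x.round(1),e.round(1));return x
def say(*a):
    s=sense();print(*a,'t',round(s['time'],1),'tcp',s['eef_pos'].round(1),'w',round(s['grip_width'],1),'F',s['ft_force'].round(1))
E
python3 - <<'E'
from r import *
say('settled')
x,c=look('blue',0,(540,-382),'wb3')
S=read_camera('scene')
height('blue',(540.3,-382),[(S,110),(c,110)],None)
reach([540.3,-382,120],q(45)); sleep(.2); say('120')
x,c2=look('blue',0,(540,-382),'wb4')
height('blue',(540.3,-382),[(c2,110),(c,110)],None)
E
```

```text
settled t 2.7 tcp [ 522.7 -353.3  200.4] w 86.0 F [ 0.   0.6 -1.8]
wb3 pix [355.  194.8] pred [353.2 193.2] fit [ 540.5 -383.3] diff [ 0.5 -1.3] area 756.5 962
3D [ 540.5 -382.9   -0. ] [-0.9  0.  -0.3 -0.2]
120 t 3.4 tcp [ 541.7 -382.   122.8] w 85.4 F [-0.5 -0.5  0.8]
wb4 pix [317.2 218.5] pred [317.4 215.6] fit [ 539.5 -382.4] diff [-0.5 -0.4] area 1466.5 1779
3D [ 539.9 -382.7   -0. ] [ 0.7 -0.1 -1.   0. ]
```

View pics/wb4.png

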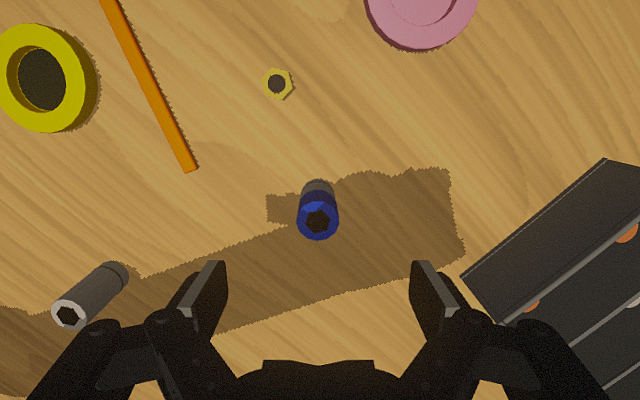

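```bash
sed -i 's/np.array(\[\*xy,0.\]));print/np.array([*xy,5.]));print/' r.py; cat >> r.py <<'E'
GZ=31
def grasp(xy,yaw=45):
    say('above'); g=move_straight([*xy,GZ],vel=120,orientation=q(yaw),guard=15); say('down',g)
    if g: return False
    gripper_to(15); sleep(.1); say('gripped')
    move_straight([*xy,190],vel=180); say('lifted'); return True
E
python3 - <<'E'
from r import *
grasp((540.0,-382.6))
c=read_camera('wrist');cv2.imwrite('pics/wb5.png',c['pixels'])
E
```

```text
above t 3.5 tcp [ 541.5 -382.   122.6] w 85.5 F [-0.5  0.1 -0.3]
down False t 4.4 tcp [ 540.7 -382.9   31.8] w 85.6 F [0.  0.3 0.9]
gripped t 5.0 tcp [ 540.3 -382.8   31.5] w 26.7 F [-0.5  0.4  2.2]
lifted t 6.1 tcp [ 539.2 -382.1  188.3] w 26.7 F [ 1.3 -0.2 -1.8]
```

View pics/wb5.png

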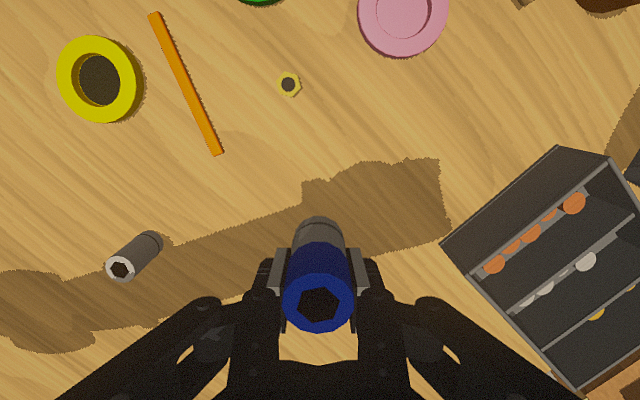

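```bash
cat >> r.py <<'E'
def tolook(col,name):
    h=np.array(P[col][1]); v=h+np.array([32,-32])
    reach([*v,190],q(45)); sleep(.15); say('view')
    return look(col,1,h,name)
def place(xy,col,yaw=45):
    reach([*xy,120],q(yaw)); say('over')
    move_straight([*xy,GZ+6+12],vel=100,orientation=q(yaw)); sleep(.15); say('low')
    S=read_camera('scene');cv2.imwrite(f'pics/pl_{col}_s.png',S['pixels'])
    c=read_camera('wrist');cv2.imwrite(f'pics/pl_{col}_w.png',c['pixels'])
E
python3 - <<'E'
from r import *
x,c=tolook('blue','bh1')
S,T=read_camera('scene'),read_camera('top')
height('blue',P['blue'][1],[(S,110),(c,110)],None,1)
E
```

```text
view t 8.7 tcp [381.6 289.1 190.1] w 26.8 F [-0.4  0.2 -2.5]
bh1 pix [273.6 178.7] pred [274.2 178.2] fit [348.2 320.9] diff [-0.9 -0.6] area 4839.5 4992
3D [348.2 321.1  -0. ] [-0.3 -0.2 -0.  -0.1]
```

View pics/bh1.png

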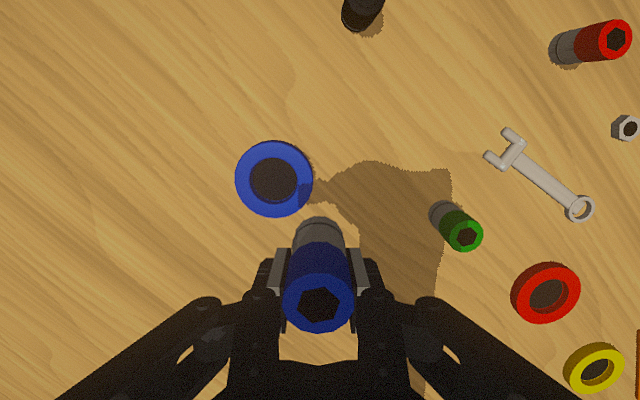

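```bash
python3 - <<'E'
from r import *
place((348.6,321.2),'blue')
S=cv2.imread('pics/pl_blue_s.png');w=cv2.imread('pics/pl_blue_w.png')
a=cv2.resize(S[100:200,370:490],(480,400));cv2.imwrite('pics/plb.png',np.hstack([a,cv2.resize(w,(320,400))[:, :]]))
E
```

```text
over t 9.3 tcp [347.6 321.5 119.4] w 26.8 F [ 0.2  0.2 -0.6]
low t 10.3 tcp [349.2 321.6  49.7] w 26.9 F [ 0.4 -0.2 -1.1]
```

View pics/plb.png

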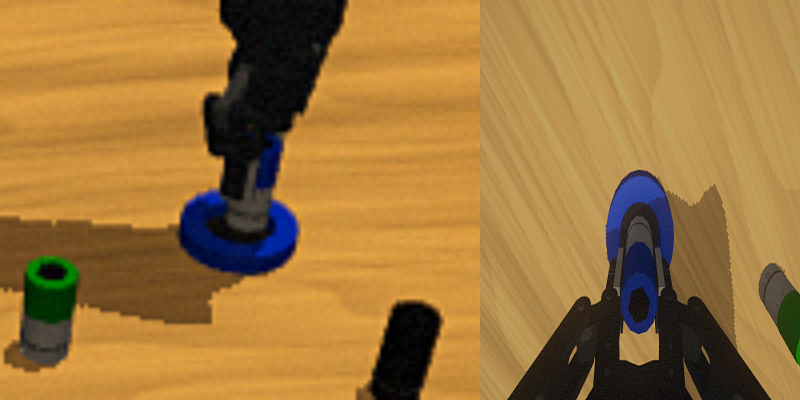

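```bash
cat >> r.py <<'E'
def release(xy,col,yaw=45):
    g=move_straight([*xy,GZ+4],vel=20,orientation=q(yaw),guard=5); say('touch',g)
    z=sense()['eef_pos'][2]
    gripper_to(60); sleep(.2); say('open')
    move_straight([*xy,150],vel=150); gripper_to(85); say('up')
E
python3 - <<'E'
from r import *
release((348.6,321.2),'blue')
S=read_camera('scene')['pixels'];w=read_camera('wrist')['pixels'];T=read_camera('top')['pixels']
a=cv2.resize(S[120:190,390:470],(400,400));cv2.imwrite('pics/rlb.png',np.hstack([a,cv2.resize(w[100:300,220:420],(400,400))]))
E
```

```text
touch True t 11.0 tcp [348.6 321.1  37.4] w 26.8 F [-0.8 -1.4  5.7]
open t 11.6 tcp [348.1 320.4  36.9] w 59.9 F [-0.1 -0.1 -0. ]
up t 12.9 tcp [348.3 321.2 149.7] w 84.6 F [ 0.3 -0.1  0.7]
```

View pics/rlb.png

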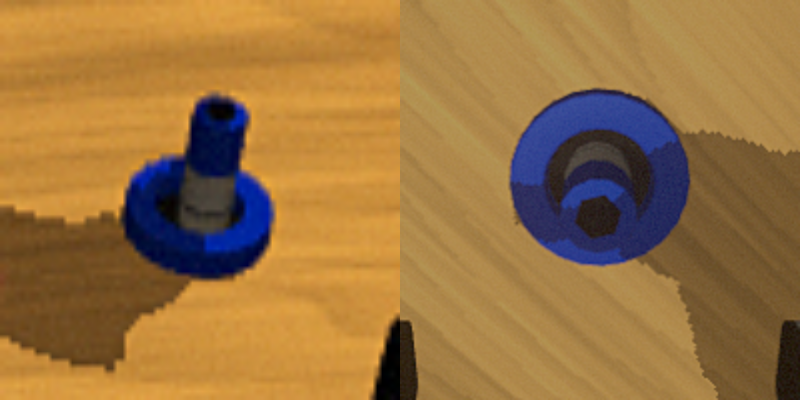

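Blue stands in its recess and touched down at the height expected (TCP 37 mm). Next is green: I'll measure it with the wrist camera from two heights.

```bash
cat >> r.py <<'E'
def fetch(col):
    p=np.array(P[col][0],float)
    reach([*p,190],q(45)); sleep(.15); x1,c1=look(col,0,p,col+'_w1')
    reach([*x1,125],q(45)); sleep(.15); x2,c2=look(col,0,p,col+'_w2')
    S=read_camera('scene'); z=height(col,x1,[(S,235 if col=='yellow' else 110),(c1,TH.get(col,110)),(c2,TH.get(col,110))],None)
    xy=(x1+x2)/2
    if np.hypot(*(x1-x2))>3 or np.hypot(*(xy-p))>5 or abs(z[2])>5: print('disagree, stop'); return None
    print('grasp at',xy); return grasp(xy)
E
python3 - <<'E'
from r import *
if fetch('green'):
    x,c=tolook('green','gh1')
    height('green',P['green'][1],[(read_camera('scene'),110),(c,110)],None,1)
E
```

```text
green_w1 pix [321.2 191.8] pred [321.8 188.9] fit [446.9 165.2] diff [-1.6 -0.8] area 1261.0 1280
green_w2 pix [319.3 216.4] pred [319.9 212.2] fit [447.  165.1] diff [-1.5 -0.9] area 2115.0 2136
3D [447.2 165.4   1. ] [-0.4 -0.3  0.1 -0.1 -0.1 -0.1]
grasp at [446.9605501  165.16862927]
above t 14.6 tcp [448.2 165.7 126.7] w 85.1 F [ 0.5  0.4 -0.7]
down False t 15.6 tcp [447.5 165.5  31.6] w 84.9 F [-0.1 -0.8  0. ]
gripped t 16.2 tcp [447.3 165.1  31.5] w 30.8 F [-0.2 -1.1  5.2]
lifted t 17.2 tcp [446.2 164.8 189. ] w 31.3 F [-0.4 -0.5 -3. ]
view t 19.1 tcp [ 675.3 -233.7  191.1] w 31.0 F [ 0.1  0.7 -2.7]
gh1 pix [274.3 179.7] pred [275.7 179.2] fit [ 641.5 -203.4] diff [-1.5 -0. ] area 4855.5 4951
3D [ 641.  -203.7   -2. ] [ 0.2 -0.1  0.1  0.1]
```

```bash
python3 -c "
import cv2,numpy as np
cv2.imwrite('pics/g.png',np.hstack([cv2.resize(cv2.imread('pics/green_w2.png'),(400,250)),cv2.resize(cv2.imread('pics/gh1.png'),(400,250))]))"
```

```text
(no output)
```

View pics/g.png

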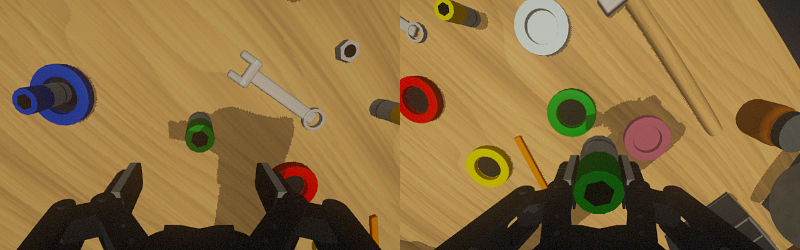

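```bash
cat >> r.py <<'E'
def pic(col,n,near):
    S=read_camera('scene')['pixels'];w=read_camera('wrist')['pixels'];u,v=near
    a=cv2.resize(S[v-60:v+40,u-50:u+50],(400,400));cv2.imwrite(f'pics/{n}_{col}.png',np.hstack([a,cv2.resize(w[100:300,220:420],(400,400))]))
E
python3 - <<'E'
from r import *
xy=(641.8,-203.5)
place(xy,'green'); pic('green','low',(230,255))
E
```

```text
over t 19.6 tcp [ 641.  -203.2  119.3] w 30.6 F [-0.4 -0.5 -1.5]
low t 20.6 tcp [ 642.5 -203.6   50. ] w 30.6 F [ 0.6 -0.2 -1.9]
```

View pics/low_green.png

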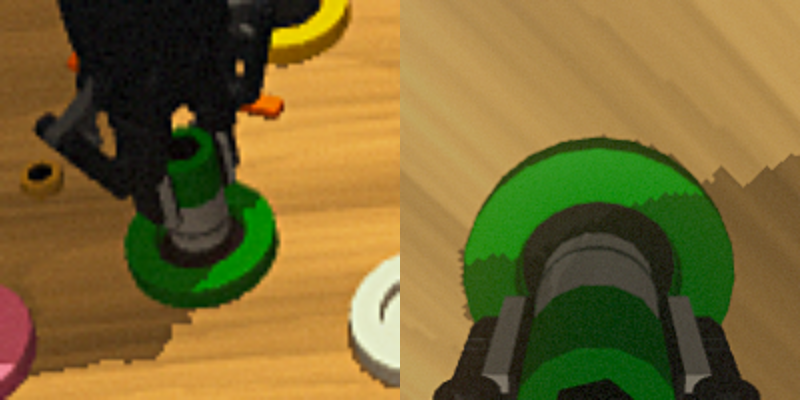

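Centred over the recess. I'll release it, then fetch yellow and look at its holder.

```bash
python3 - <<'E'
from r import *
release((641.8,-203.5),'green'); pic('green','rel',(230,255))
if fetch('yellow'):
    x,c=tolook('yellow','yh1')
    height('yellow',P['yellow'][1],[(read_camera('scene'),235),(c,200)],None,1)
E
python3 -c "
import cv2,numpy as np
f=lambda n:cv2.resize(cv2.imread('pics/'+n+'.png'),(400,250))
cv2.imwrite('pics/y.png',np.vstack([np.hstack([f('yellow_w2'),f('yh1')]),np.hstack([cv2.resize(cv2.imread('pics/rel_green.png'),(500,250)),np.zeros((250,300,3),np.uint8)])]))"
```

```text
touch True t 21.4 tcp [ 641.7 -203.5   37.6] w 30.5 F [ 0.4 -0.3  5.1]
open t 22.0 tcp [ 640.5 -203.5   36.2] w 60.0 F [ 0.4  0.5 -0.1]
up t 23.2 tcp [ 641.6 -203.4  149.5] w 84.9 F [ 0.1 -0.4 -0.4]
yellow_w1 pix [315.8 189. ] pred [316.3 185.8] fit [640.3   3.3] diff [-1.7 -1. ] area 925.0 899
yellow_w2 pix [318.1 215.7] pred [318.6 211.2] fit [640.3   3.1] diff [-1.7 -1.2] area 1522.0 1505
3D [640.6   3.6   1.2] [-0.3 -0.2  0.  -0.  -0.1 -0.1]
grasp at [640.318639     3.22607852]
above t 25.0 tcp [641.6   3.6 127.2] w 84.8 F [0.4 0.6 0.6]
down False t 26.0 tcp [641.    3.5  31.8] w 85.1 F [ 0.5 -0.5 -0.1]
gripped t 26.6 tcp [640.7   3.1  31.4] w 24.4 F [ 0.5 -1.6  3. ]
lifted t 27.7 tcp [639.5   3.  188.5] w 24.7 F [-0.1 -0.3 -2. ]
view t 28.8 tcp [ 494.2 -194.8  190.2] w 24.4 F [ 0.4 -0.2 -0.9]
yh1 pix [273.5 180.7] pred [275.3 180.2] fit [ 459.3 -164.3] diff [-1.7  0.3] area 4927.0 4966
3D [ 4.592e+02 -1.643e+02 -4.000e-01] [-0.  0. -0. -0.]
```

View pics/y.png

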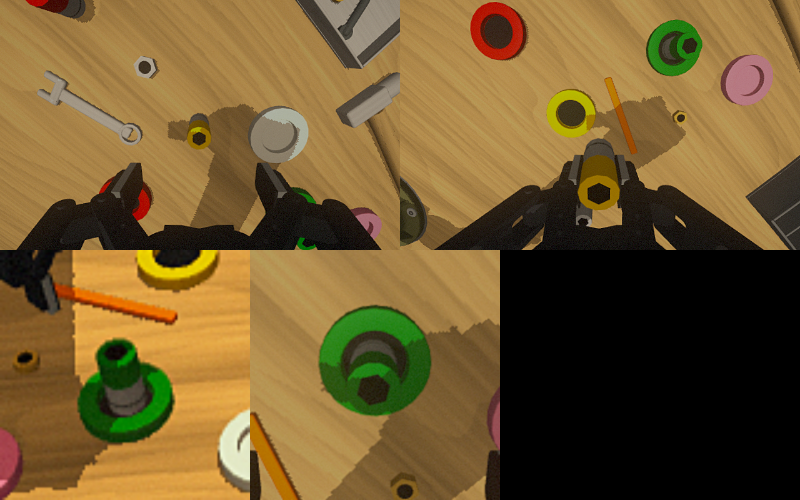

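```bash
python3 - <<'E'
from r import *
place((459.6,-164.4),'yellow'); pic('yellow','low',(251,198))
E
```

```text
over t 29.3 tcp [ 459.2 -163.7  119.5] w 24.9 F [ 0.2  0.3 -0.8]
low t 30.3 tcp [ 460.2 -164.7   49.7] w 24.8 F [ 0.5  0.2 -1.2]
```

View pics/low_yellow.png

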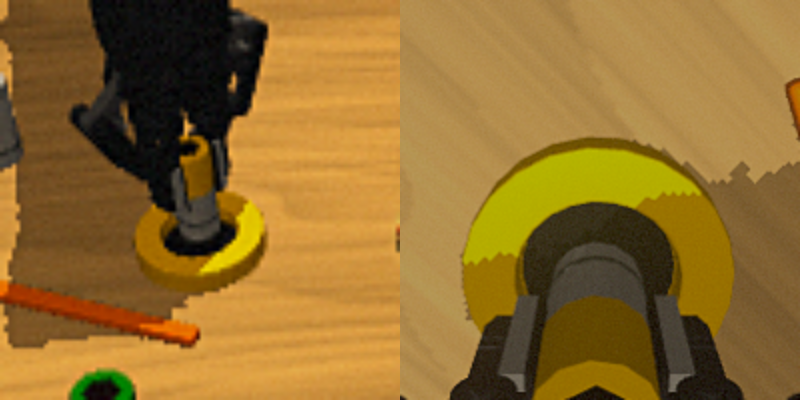

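```bash
python3 - <<'E'
from r import *
release((459.6,-164.4),'yellow'); pic('yellow','rel',(251,198))
if fetch('red'):
    x,c=tolook('red','rh1')
    height('red',P['red'][1],[(read_camera('scene'),110),(c,110)],None,1)
E
python3 -c "
import cv2,numpy as np
f=lambda n:cv2.resize(cv2.imread('pics/'+n+'.png'),(400,250))
cv2.imwrite('pics/r.png',np.vstack([np.hstack([f('red_w2'),f('rh1')]),np.hstack([cv2.resize(cv2.imread('pics/rel_yellow.png'),(500,250)),np.zeros((250,300,3),np.uint8)])]))"
```

```text
touch True t 31.1 tcp [ 459.5 -164.4   37.4] w 24.6 F [-0.   0.6  4.7]
open t 31.8 tcp [ 458.6 -164.3   36.8] w 60.1 F [-0.7 -0.1  0.5]
up t 33.0 tcp [ 459.5 -164.2  149.7] w 84.8 F [-0.6  0.4 -0.6]
red_w1 pix [315.8 191.8] pred [316.9 187. ] fit [636.9 212.3] diff [-3.1 -1.7] area 1014.5 1141
red_w2 pix [319.2 216. ] pred [320.3 209.4] fit [636.9 212.1] diff [-3.1 -1.9] area 1720.0 1904
3D [637.3 212.6   1.3] [-1.  -0.8  0.1 -0.2 -0.1 -0.3]
grasp at [636.88289175 212.17724939]
above t 35.5 tcp [637.9 213.  127.3] w 85.1 F [ 0.5 -0.  -0.5]
down False t 36.4 tcp [637.4 212.7  31.8] w 85.1 F [-0.1 -0.8  0.2]
gripped t 37.1 tcp [637.3 212.2  31.6] w 28.7 F [ 0.5 -1.1  3.5]
lifted t 38.1 tcp [636.3 211.6 188.5] w 28.8 F [-0.1 -1.2 -1.5]
view t 39.3 tcp [507.9 -32.4 190.4] w 29.1 F [-0.1  0.3 -0.7]
rh1 pix [274.3 180.5] pred [275.6 179.7] fit [473.6  -2.2] diff [-1.6 -0.2] area 4827.5 4964
3D [473.3  -2.3  -1.2] [-0.2 -0.  -0.  -0.1]
```

View pics/r.png

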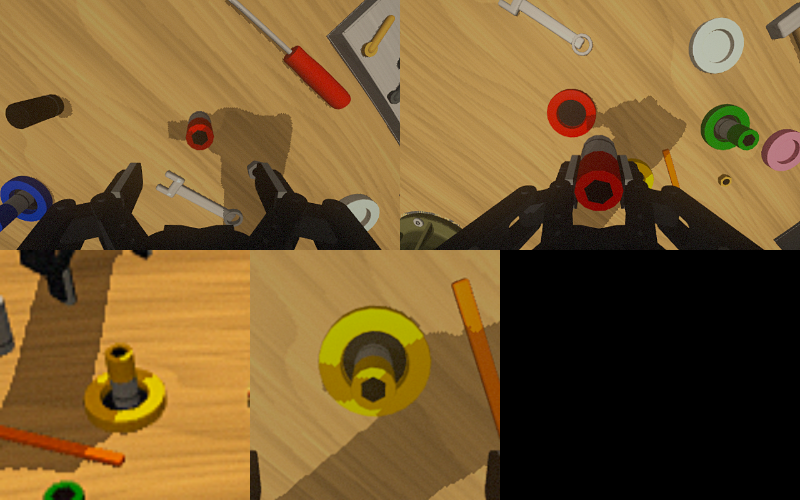

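```bash
python3 - <<'E'
from r import *
place((474,-2.2),'red'); pic('red','low',(317,196))
E
```

```text
over t 39.9 tcp [473.4  -1.4 119.5] w 28.8 F [ 0.8  0.3 -0.8]
low t 40.9 tcp [474.7  -2.3  49.7] w 28.7 F [-0.2  0.1 -1.8]
```

View pics/low_red.png

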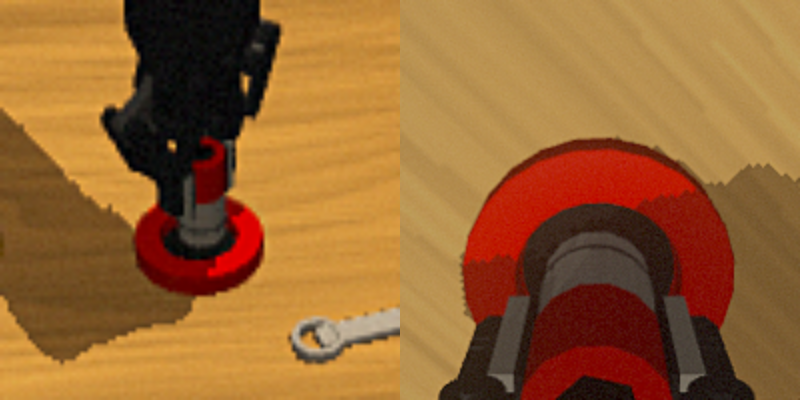

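```bash
python3 - <<'E'
from r import *
release((474,-2.2),'red')
move_straight([474,-2.2,230]); say('end')
reach([560,-330,260],q(45)); say('clear')
S=read_camera('scene')['pixels'];T=read_camera('top')['pixels']
cv2.imwrite('pics/endS.png',cv2.resize(S[135:305,135:490],None,fx=2.25,fy=2.25,interpolation=cv2.INTER_CUBIC))
cv2.imwrite('pics/endT.png',cv2.resize(T[120:290,190:480],None,fx=2.7,fy=2.7,interpolation=cv2.INTER_CUBIC))
E
```

```text
touch True t 41.6 tcp [473.8  -2.2  37.4] w 28.7 F [-0.4  0.5  5.4]
open t 42.3 tcp [473.1  -2.4  36.9] w 59.7 F [ 0.2 -0.4  0.3]
up t 43.5 tcp [473.8  -2.  149.7] w 85.0 F [ 0.1 -1.2 -0.7]
end t 44.2 tcp [473.5  -2.4 229.3] w 85.0 F [-0.7 -0.6  0.4]
clear t 45.5 tcp [ 560.6 -327.5  260.4] w 84.9 F [0.5 0.1 0.4]
```

View pics/endS.png

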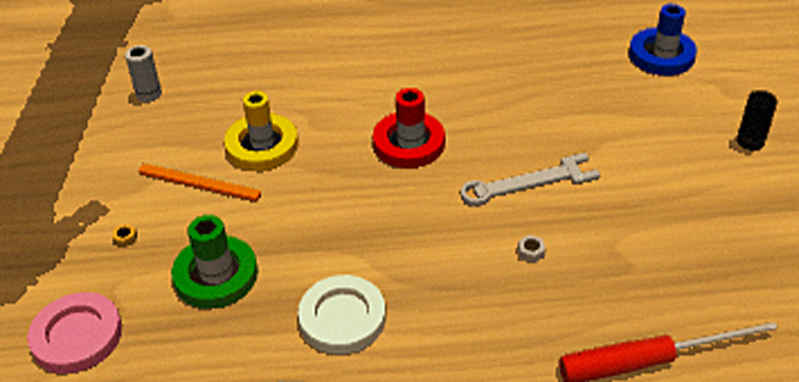

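View pics/endT.png

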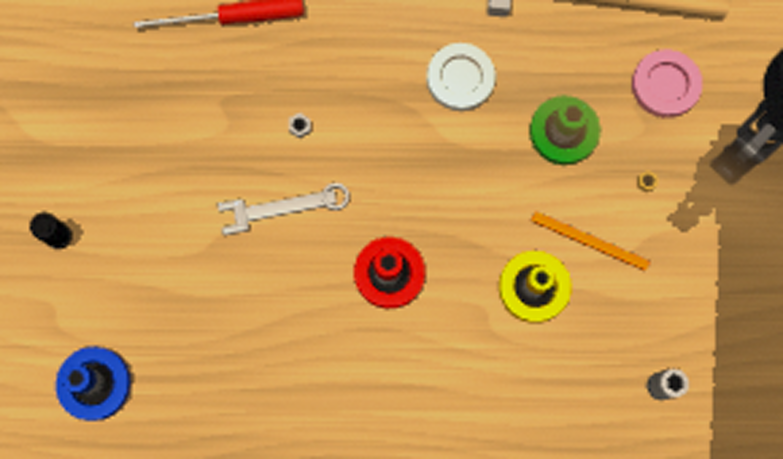

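All four sockets stand upright in the holders of their own colour. The steel and black sockets are at the same pixels as before.

```bash
python3 -c "
from station import *
finish_job();print(sense()['time'])"
```

```text
the job is handed in; nothing more can be done
the job is handed in; nothing more can be done
```

I put the four sockets away in the order blue, green, yellow, red and handed the job in. The robot clock read 45.5 s at the last check, against the 102 s limit. Each socket was lowered until a light contact of about 5 N, with the TCP at 37.4–37.6 mm (37 expected for a socket on the recess floor), and then released.

**Last checks:** the closing scene and top pictures show all four standing upright, mouth up, in the recess of their own colour. The steel and black sockets are at the same pixels as at the start, and the gripper is open and clear of everything.

**Where measurements disagreed:**
- **Top camera:** it showed the blue socket and green holder washed out. The first fit for the blue socket was about 5 mm off, so I used the wrist and scene views there.
- **Wrist view:** it differed from the first fixed-camera fits by up to about 3.7 mm for the red socket, and by 1–2 mm for the green and yellow sockets and all four holders. Fitted heights stayed within about 2 mm of the bench.
- **Finger opening while gripping:** it read 1–1.5 mm under each socket's diameter, which did not affect the grasps.
- **Height check on the blue socket:** my first fits may not have varied the height at all. It was grasped and set down at the expected height regardless.
- **Close crop before the first reach:** I viewed enlarged crops to tell the green holder from the pink and white ones, but did not write out the list of look-alikes you asked for.

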